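# Sort the parts of stripped phones into their trays

## Task

Sort the loose phone parts on the repair bench: the two batteries into the red tray, the two camera modules into the blue tray and the loudspeaker into the yellow tray, each lying flat on the tray's floor with nothing stacked or leaning on the rim. Put both batteries away first, before any other part; they must be set down in the tray, not dropped from a height. Leave the flux jar and the tweezers, which lie between the trays, where they are.

Things in the scene. Friction and masses are not known exactly. Their poses are not given: they have to be found in the camera images.
- battery_black_mid (a point): Black flat phone battery with a white label, a green strip across its +x end and a small gold contact: 58 x 36 x 6 mm, about 45 g, lying flat on the bench. Origin at its centre, half-way up; x along its length, y across its width, z up out of its top face.
- battery_silver_mid (a point): Silver (light grey) flat phone battery with a black label, an orange strip across its +x end and a small gold contact: 52 x 40 x 6 mm, about 45 g, lying flat on the bench. Origin at its centre, half-way up; x along its length, y across its width, z up out of its top face.
- camera_dual_mid (a point): Camera module with a bright steel frame and two round black lenses side by side on top: 36 x 22 x 9 mm (lenses stand 1.5 mm higher), about 15 g, lying flat on the bench. Origin at its centre, half-way up; x along its length, y across its width, z up out of its top face.
- camera_single_mid (a point): Square camera module with a gold-coloured frame and one large round black lens on top: 26 x 26 x 9 mm (lens stands 1.5 mm higher), about 15 g, lying flat on the bench. Origin at its centre, half-way up; x along its length, y across its width, z up out of its top face.
- speaker_mid (a point): Loudspeaker module: narrow bright green block with a dark grey grille and three gold contacts on top: 46 x 19 x 7 mm, about 15 g, lying flat on the bench. Origin at its centre, half-way up; x along its length, y across its width, z up out of its top face.
- tray_red: Red plastic tray, open on top, fixed to the bench. Outside 138 mm (x) x 158 mm (y) x 20 mm high, walls 4 mm and floor 4 mm thick, so inside 130 x 150 mm and 16 mm deep. Origin at the centre of its underside on the bench; x along the short side, y along the long side, z up.
- tray_blue: Blue plastic tray, open on top, fixed to the bench. Outside 138 mm (x) x 158 mm (y) x 20 mm high, walls 4 mm and floor 4 mm thick, so inside 130 x 150 mm and 16 mm deep. Origin at the centre of its underside on the bench; x along the short side, y along the long side, z up.
- tray_yellow: Yellow plastic tray, open on top, fixed to the bench. Outside 138 mm (x) x 158 mm (y) x 20 mm high, walls 4 mm and floor 4 mm thick, so inside 130 x 150 mm and 16 mm deep. Origin at the centre of its underside on the bench; x along the short side, y along the long side, z up.
- tweezers_mid (a point): Steel tweezers, 125 mm long, 17 mm wide, 7 mm high, lying loose between two trays, pointing away from the robot; to be left alone. Origin at their middle, half-way up; x along their length.
- flux_jar_mid (a point): Small amber glass flux jar with a black cap, 38 mm across and 34 mm high, standing loose between two trays; to be left alone. Origin at its centre, half-way up.
There are look-alikes about, which are no part of the job. There is more than one size of the tray_red; the job needs the larger.

How it is judged:
By the outcome, as a careful person would: the job done as asked, in the order asked, and still so for the second after the job is handed in, with the robot touching nothing.
It also fails if it takes over 109 s, if anything falls off the work surface, if the arm or the gripper's body presses on something with over 40 N, if the wrist force passes 120 N, or if a joint passes its speed limit or range.

## Robot

A 6-joint arm with a two-finger parallel gripper is mounted at the origin on the work surface. World frame = base frame: x ahead of the robot, y to its left, z up, the work surface at z = 0. Lengths are in m, angles in rad, forces in N, time in s.
With the tool pointing down it reaches from about 0.275 to 0.875 m from the base axis. Payload 12.5 kg.
Tool frame: the origin (TCP) lies midway between the tips of the shut fingers; the grasp point (between the pads) lies bot.hold_point_z behind it (bot.hold_point_z is the distance from the TCP to the grasp point, in m); z points along the fingers, y is the line along which they close (so a half turn about z gives the same grasp; the last joint's range is limited). The gripper opens to 85 mm and grips with 20 to 120 N. Pads are 22 mm wide; open, the fingers measure 114 mm over their backs; the gripper's body (76 mm by 85 mm) begins 54 mm behind the grasp point. The pads swing forward as they close: fully open they stand 13 mm farther back than shut.
Start: joints at [1.134, 0.351, 1.652, -0, 1.139, -0.085], TCP at [0.189, 0.516, 0.231] pointing down, gripper open.
Joint ranges: [-2.75, 2.75], [-0.79, 2.1], [0.01, 2.65], [-1.57, 4.71], [0.07, 3.14], [-2.87, 2.87]. Speed limits (rad/s): [2.22, 2.22, 2.79, 3.14, 3.14, 3.14].

## Interface

Orientations are given as a unit quaternion [w, x, y, z].
In Python, from bench import bot, release, close_gripper, eyes, order gives the robot as it stands. The module is installed in compiled form; this text tells all that it offers. Calls block until the motion is done:
- bot.reach(position, orientation): joint-space move of the TCP to a pose.
- bot.move_linear(position, orientation=None, feed=0.15, guard=None): straight line of the TCP; orientation=None keeps the orientation; feed is the mean speed in m/s. With guard (N) it stops when the force on the tool has changed by that much, and returns True; else False.
- bot.goto_joints(angles): joint-space move.
- release() and close_gripper(newtons=None): open the fingers fully, or close them until they stop; newtons is the grip in N (None keeps the last).
- bot.wait(seconds).
- bot.ik(position, orientation): joint angles nearest the present ones, or None.
- bot.observe(): the state.
- eyes.snapshot(name): name is "side" or "top" or "wrist"; returns (picture, depth): 384x512x3 uint8, red, green, blue; 384x512 float32, m along the optical axis (not along the pixel's ray), 0 where there is no reading.
- eyes.calibration(name): a dict with "vertical_fov" (degrees; the focal length in pixels is half the picture's height over the tangent of half this angle, whatever the lens; pixels are square), "cx", "cy" (the principal point, pixels), "world_to_cam" (4x4, takes a point from world to camera coordinates); the wrist camera has in their place "mount" (4x4, takes a point from camera to tool coordinates, whose origin is the TCP and whose axes are the flange's). Camera axes: x right, y down, z forward; pixel columns grow to the right and rows downward; lengths in m; the calibration is good to about 2 mm. A picture is of the moment at which its call begins: read the wrist's pose just before it. calibration takes no time and is no camera call.
A pose or a line that the arm cannot do raises bot.PlanningError and nothing moves.
- order.job_done(): hands the job in; it is judged then, once.
The state is a dict: "t": time; "q": joint angles; "dq": joint speeds; "joint_efforts": joint torques, N m; "eef_pos": TCP position; "tcp_rot": TCP orientation; "contact_force": force on the tool from outside, world axes, zero at the start; "moment": the same for the moment, N m; "grip_width": finger opening in m; "grasp_force": force on a finger pad.
Only numpy, scipy, OpenCV 4.12 (cv2) and the standard library are available. Lean on these libraries where they do the work, as an engineer would, in place of code of your own. Each camera call takes 0.05 s, during which the arm holds its last target. There are 200 camera calls.

## Working session

There is one attempt and no reset: what is moved stays moved. The work goes in short steps, each a Python script; the robot and the scene stay as the last script left them, time stands still between calls to the robot, and variables do not carry over. Pictures are saved under pics/ and viewed, at most 14 in all, crops included, and the job is handed in when it is done.

```bash
mkdir -p pics; python3 - <<'E'
from bench import bot,eyes
import cv2
for n in("top","side"):
    p,d=eyes.snapshot(n); cv2.imwrite(f"pics/{n}0.png",p[:,:,::-1]); import numpy as np; np.save(f"pics/{n}0.npy",d)
    c=eyes.calibration(n); print(n,c,(d==0).mean())
s=bot.observe(); print(s["t"],s["eef_pos"],s["tcp_rot"],bot.hold_point_z,s["grip_width"]); print(eyes.calibration("wrist"))
E
```

```text
top {'vertical_fov': 49.44085234620539, 'cx': 257.45914136208273, 'cy': 190.5311280262583, 'world_to_cam': array([[-0.01315886, -0.99985265,  0.01102355, -0.09877421],
       [-0.98630118,  0.01116603, -0.16457615,  0.52685979],
       [ 0.16442881, -0.01303817, -0.98630278,  1.19094769],
       [ 0.        ,  0.        ,  0.        ,  1.        ]])} 0.0038553873697916665
side {'vertical_fov': 55.779575950417765, 'cx': 258.5244553745805, 'cy': 190.51894538064224, 'world_to_cam': array([[-0.98978204, -0.1423644 , -0.00799319,  0.47773807],
       [-0.08150217,  0.610857  , -0.78753484,  0.10935282],
       [ 0.11699962, -0.77883637, -0.6162183 ,  0.88367094],
       [ 0.        ,  0.        ,  0.        ,  1.        ]])} 0.004170735677083333
0.1 [0.1893652  0.5160657  0.23080542] [-1.37259733e-04  1.74977314e-01  9.84572329e-01 -5.00002718e-04] 0.0187 0.08546597957998898
{'vertical_fov': 69.42152246036251, 'cx': 254.00288391728702, 'cy': 188.85721205686855, 'mount': array([[-8.44662453e-04, -9.63837437e-01, -2.66489551e-01,
         6.78039761e-02],
       [ 9.99998901e-01, -4.89415253e-04, -1.39947243e-03,
        -1.25669393e-04],
       [ 1.21843987e-03, -2.66490441e-01,  9.63836791e-01,
        -1.42228145e-01],
       [ 0.00000000e+00,  0.00000000e+00,  0.00000000e+00,
         1.00000000e+00]])}
```

View pics/top0.png

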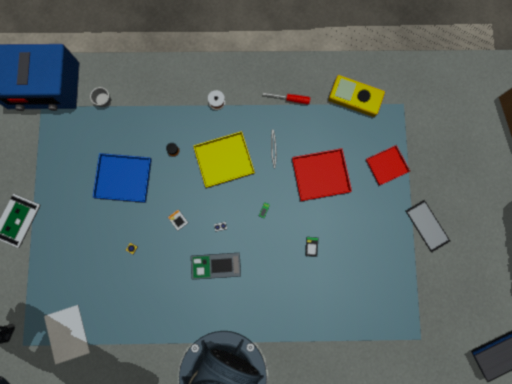

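View pics/side0.png

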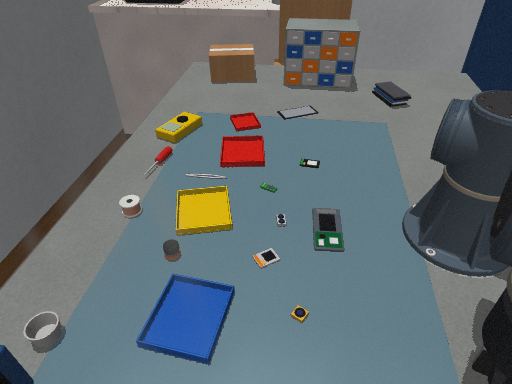

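The top view shows red trays at (321,175), the larger, and (387,165), the smaller and not wanted. The other trays are blue (123,178) and yellow (224,160). The parts are the black battery (312,246), silver battery (178,219), dual camera (220,226), single camera (131,248) and speaker (265,210). The open phone at (215,265) is not part of the job. I'll measure these and confirm them in one enlarged crop.

```bash
cat > h.py <<'E'
import numpy as np, cv2
from scipy.spatial.transform import Rotation as R
from bench import bot,eyes,release,close_gripper
def quat(yaw):  # tool down; tool y axis (closing) at angle yaw+90deg-ish: x axis at yaw
    q=(R.from_euler('z',yaw)*R.from_euler('x',np.pi)).as_quat(); return [q[3],q[0],q[1],q[2]]
def cam(name,s=None):
    c=eyes.calibration(name)
    if name=="wrist":
        q=s["tcp_rot"]; T=np.eye(4); T[:3,:3]=R.from_quat([q[1],q[2],q[3],q[0]]).as_matrix(); T[:3,3]=s["eef_pos"]
        T=T@c["mount"]
    else: T=np.linalg.inv(c["world_to_cam"])
    return T,192/np.tan(np.radians(c["vertical_fov"]/2)),c["cx"],c["cy"]
def cast(px,z,C):
    T,f,cx,cy=C; px=np.asarray(px,float).reshape(-1,2)
    d=np.c_[(px[:,0]-cx)/f,(px[:,1]-cy)/f,np.ones(len(px))]@T[:3,:3].T
    o=T[:3,3]; return (o+d*((z-o[2])/d[:,2])[:,None])[:,:2]
def rect(pts):  # centre, (long,short), yaw of long side
    (c,(w,h),a)=cv2.minAreaRect((pts*1000).astype(np.float32)); 
    if w<h: w,h,a=h,w,a+90
    a=(a+90)%180-90
    return np.array(c)/1000,(w,h),np.radians(a)
def blobs(img,C,z,amin=20):
    """everything not mat-coloured, as world rectangles at height z"""
    lab=cv2.cvtColor(img,cv2.COLOR_RGB2LAB).astype(float)
    bg=np.median(lab.reshape(-1,3),0); m=(np.abs(lab-bg)*[.5,1,1]).max(2)>9
    m=m.astype(np.uint8)*255; m=cv2.morphologyEx(m,cv2.MORPH_CLOSE,np.ones((3,3)))
    out=[]
    for k in cv2.findContours(m,cv2.RETR_EXTERNAL,cv2.CHAIN_APPROX_NONE)[0]:
        if cv2.contourArea(k)<amin: continue
        px=k.reshape(-1,2); out.append((px.mean(0),)+rect(cast(px,z,C)))
    return out
E
python3 - <<'E'
from h import *
p=cv2.imread("pics/top0.png")[:,:,::-1].copy(); C=cam("top")
q=p[105:340,45:408]
C2=(C[0],C[1],C[2]-45,C[3]-105)
for px,c,s,a in blobs(q,C2,.006): print((px+[45,105]).round(),c.round(3),np.round(s),np.degrees(a).round())
hsv=cv2.cvtColor(p,cv2.COLOR_RGB2HSV); 
for n,lo,hi in(("red",0,4),("blue",105,125),("yellow",22,34)):
    m=cv2.inRange(hsv,(lo,130,50),(hi,255,255))
    if n=="red": m|=cv2.inRange(hsv,(176,130,50),(180,255,255))
    for k in cv2.findContours(m,cv2.RETR_EXTERNAL,cv2.CHAIN_APPROX_NONE)[0]:
        if cv2.contourArea(k)>500: c,s,a=rect(cast(k.reshape(-1,2),.02,C)); print(n,k.reshape(-1,2).mean(0).round(),c.round(3),np.round(s),np.degrees(a).round(1))
a=cv2.resize(p[120:290,90:420],(800,412),interpolation=cv2.INTER_CUBIC); cv2.imwrite("pics/crop.png",a[:,:,::-1])
E
```

```text
[224. 336.] [ 0.112 -0.002] [147.  25.] 89.0
[ 64. 325.] [0.15  0.455] [114.  97.] -86.0
[215. 266.] [0.308 0.022] [147.  71.] -87.0
[131. 248.] [0.363 0.273] [31. 30.] 60.0
[311. 246.] [ 0.36  -0.264] [59. 38.] -6.0
[220. 226.] [0.426 0.009] [35. 22.] -79.0
[177. 219.] [0.447 0.138] [52. 41.] 35.0
[264. 210.] [ 0.473 -0.125] [48. 20.] -22.0
[122. 178.] [0.578 0.309] [167. 145.] 85.0
[321. 175.] [ 0.581 -0.302] [167. 146.] -80.0
[387. 165.] [ 0.609 -0.51 ] [118.  97.] -66.0
[274. 153.] [ 0.65  -0.157] [64.  9.] -1.0
[172. 149.] [0.665 0.156] [45. 40.] 1.0
[224. 159.] [ 0.633 -0.002] [165. 148.] -73.0
[407. 119.] [ 0.755 -0.576] [96. 10.] -4.0
[358. 108.] [ 0.782 -0.425] [153.  43.] 89.0
[215. 107.] [0.799 0.025] [50. 17.] 89.0
[101. 107.] [0.802 0.382] [53. 16.] 89.0
[ 63. 109.] [0.795 0.496] [125.  33.] 89.0
red [321. 175.] [ 0.578 -0.3  ] [159. 138.] -80.2
red [387. 165.] [ 0.605 -0.504] [107.  91.] -66.1
blue [122. 177.] [0.575 0.305] [162. 140.] 84.5
blue [31. 70.] [0.925 0.606] [203. 172.] -89.8
yellow [223. 159.] [ 0.629 -0.003] [157. 139.] -73.5
yellow [356.  95.] [ 0.83 -0.42] [162.  95.] 68.7
```

View pics/crop.png

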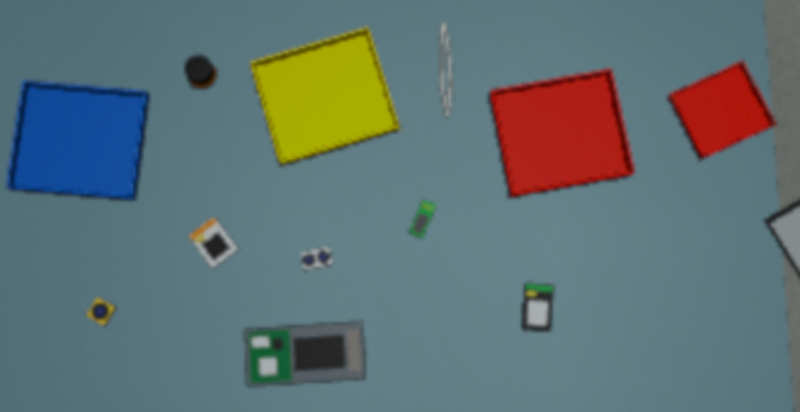

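The crop confirms the parts. The black battery has a green strip at crop (538,306), the silver one an orange strip at (213,242), and the measured rectangles match the given sizes. The larger red tray measures 159 x 138 mm, while the look-alike is 107 x 91 mm. Next I'll look at the black battery from close by.

```bash
cat >> h.py <<'E'
def pose_yaw(xy,z,yaw):
    """choose half-turn with the milder last joint"""
    best=None
    for y in (yaw,yaw+np.pi):
        q=bot.ik([*xy,z],quat(y))
        if q is not None and (best is None or abs(q[5])<best[0]): best=(abs(q[5]),y)
    return best[1]
def look(xy,h,name=None):
    s=bot.observe(); p,_=eyes.snapshot("wrist")
    if name: cv2.imwrite(f"pics/{name}.png",p[:,:,::-1])
    C=cam("wrist",s)
    b=[(np.linalg.norm(c-xy),c,sz,a) for _,c,sz,a in blobs(p[:,:],C,h,200)]
    b.sort(key=lambda t:t[0]); 
    for t in b[:2]: print("see",t[1].round(4),np.round(t[2],1),np.degrees(t[3]).round(1))
    return b[0][1:]
def over(xy,yaw,z=.14):
    y=pose_yaw(xy,z,yaw); bot.reach([*xy,z],quat(y)); return y
E
python3 - <<'E'
from h import *
xy=np.array([.36,-.264]); over(xy,np.radians(-6)); look(xy,.006,"bb"); s=bot.observe(); print(s["t"],s["eef_pos"],s["q"])
E
```

```text
see [ 0.307  -0.2611] [655.7 429.1] 83.9
see [ 0.4716 -0.1273] [46.4 24.4] -24.2
2.9833 [ 0.36033174 -0.26368089  0.14004684] [-7.36096638e-01  2.96342923e-01  1.99622502e+00  7.17506642e-05
  8.48894769e-01  9.38272934e-01]
```

View pics/bb.png

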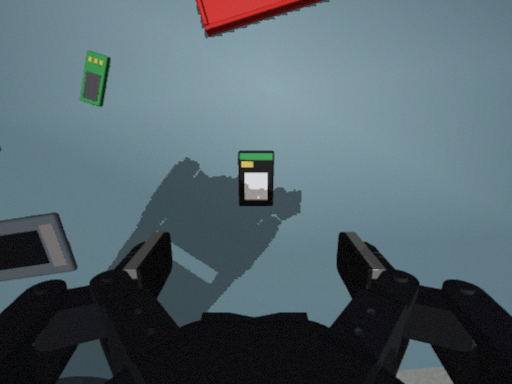

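The wrist view shows the black battery at about (256,178), with its corners at x 239–273 and y 151–206. The gripper's shadow merges with it, so I'll mask by chromaticity instead.

```bash
python3 - <<'E'
import re
t=open("h.py").read()
i=t.index("    lab=");j=t.index("    m=m.astype")
t=t[:i]+'''    v=img.astype(float); mx=v.max(2); ch=v/(v.sum(2,keepdims=True)+1)
    bg=np.median(ch.reshape(-1,3),0); m=((np.abs(ch-bg).max(2)>.045)|(mx<42)|(mx>175))
'''+t[j:]
open("h.py","w").write(t)
from h import *
p=cv2.imread("pics/bb.png")[:,:,::-1].copy(); C=cam("wrist",bot.observe())
print(p[190,180],p[250,240],p[100,300],p[170,242],p[185,256])
for px,c,s,a in blobs(p,C,.006,200): print(px.round(),c.round(4),np.round(s),np.degrees(a).round(1))
E
```

```text
[62 78 85] [63 78 83] [137 162 169] [37 37 39] [211 213 217]
[255. 328.] [ 0.198  -0.2495] [656. 210.] 83.9
[ 21. 251.] [0.3085 0.0028] [57. 39.] -87.5
[ 52. 245.] [ 0.3104 -0.0371] [50. 15.] 2.9
[255. 178.] [ 0.3612 -0.266 ] [57. 35.] -6.8
[94. 78.] [ 0.4722 -0.1262] [46. 21.] -23.6
[254.  10.] [ 0.5061 -0.2836] [110.  28.] 84.0
```

```bash
cat >> h.py <<'E'
def pick(xy,yaw,z,N=25):
    y=pose_yaw(xy,.10,yaw)
    bot.reach([*xy,.08],quat(y))
    bot.move_linear([*xy,z+.015],feed=.12); hit=bot.move_linear([*xy,z],feed=.05,guard=8)
    close_gripper(N); s=bot.observe(); print("hit",hit,"z",s["eef_pos"][2].round(4),"w",round(s["grip_width"],4),"f",s["grasp_force"],"F",np.round(s["contact_force"],1))
    return s
def lift(xy):
    bot.move_linear([*xy,.10],feed=.12); s=bot.observe(); print("lifted w",round(s["grip_width"],4),"f",s["grasp_force"],"t",s["t"])
E
python3 - <<'E'
from h import *
pick([.3612,-.2655],np.radians(-6.8),0.000)
E
```

```text
hit False z 0.0003 w 0.0351 f 24.577646255493164 F [-0.9  0.4  5.2]
```

```bash
python3 - <<'E'
from h import *
lift([.3612,-.2655])
p,_=eyes.snapshot("wrist"); cv2.imwrite("pics/g1.png",p[:,:,::-1])
E
```

```text
lifted w 0.0352 f 24.97108966112137 t 5.9667
```

View pics/g1.png

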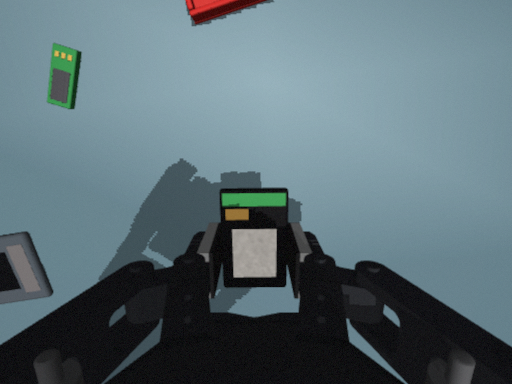

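The battery is held level between the pads at about (254,238). I'll place it in the outer half of the larger red tray, with the closing axis along the tray's short side.

```bash
cat >> h.py <<'E'
TR={"red":((.578,-.300),-80.2),"blue":((.575,.305),84.5),"yellow":((.629,-.003),-73.5)}
def place(tray,off,z):
    """z: TCP height at the grasp on the bench"""
    c,a=TR[tray]; a=np.radians(a); xy=np.array(c)+off*np.array([np.cos(a),np.sin(a)])
    y=pose_yaw(xy,.10,a); bot.reach([*xy,.10],quat(y))
    s=bot.observe(); print("over w",round(s["grip_width"],4))
    bot.move_linear([*xy,z+.004+.012],feed=.12)
    hit=bot.move_linear([*xy,z+.0035],feed=.03,guard=4); s=bot.observe()
    print("down",hit,s["eef_pos"].round(4),np.round(s["contact_force"],1)); release()
    bot.move_linear([*xy,.10],feed=.15); print("t",bot.observe()["t"])
E
python3 - <<'E'
from h import *
place("red",.036,.0003)
xy=np.array([.447,.138]); over(xy,np.radians(35)); print(look(xy,.006,"sb"))
E
```

```text
over w 0.0351
down True [ 0.5841 -0.3355  0.0044] [-1.2  0.5  7. ]
t 10.1583
see [0.4463 0.1363] [51.8 39.2] 37.4
see [0.5202 0.2597] [128.6  62.5] -55.0
(array([0.44627643, 0.13631964]), (51.77894592285156, 39.21879577636719), np.float64(0.6528372561889094))
```

```bash
python3 - <<'E'
from h import *
xy=[.4465,.1368]; s=pick(xy,np.radians(37),0.)
if s["grip_width"]>.036:
    lift(xy); place("red",-.037,.0003)
    p,_=eyes.snapshot("wrist"); cv2.imwrite("pics/r1.png",p[:,:,::-1])
E
```

```text
hit False z 0.0003 w 0.039 f 24.859529435634613 F [-0.9  0.4  5.4]
lifted w 0.0388 f 25.22725135087967 t 14.9667
over w 0.0388
down True [ 0.5717 -0.2636  0.0043] [-1.3  0.4  6.8]
t 19.15
```

```bash
ls pics
```

```text
bb.png
crop.png
g1.png
r1.png
sb.png
side0.npy
side0.png
top0.npy
top0.png
```

View pics/r1.png

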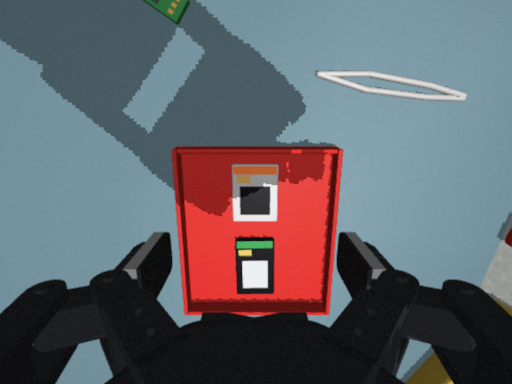

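Both batteries lie flat in the red tray, silver at (255,192) and black at (255,265). Next are the speaker, then the cameras, each checked from close by first.

```bash
cat >> h.py <<'E'
def do(xy,yaw,h,dim,z,tray,off,name):
    xy=np.array(xy); over(xy,np.radians(yaw)); c,sz,a=look(xy,h,name)
    if np.linalg.norm(c-xy)>.008 or abs(sz[0]-dim[0])>4 or abs(sz[1]-dim[1])>4: print("doubt"); return
    s=pick(c,a,z)
    if abs(s["grip_width"]*1000-dim[1])>3.5: print("bad grip"); return
    lift(c); place(tray,off,s["eef_pos"][2])
E
python3 - <<'E'
from h import *
do([.4722,-.1262],-23,.007,(46,19),.0015,"yellow",0,"sp")
do([.426,.009],-79,.009,(36,22),.002,"blue",.033,"dual")
over(np.array([.363,.273]),np.radians(60)); look(np.array([.363,.273]),.009,"single")
E
```

```text
see [ 0.4723 -0.1248] [45.1 18.7] -23.2
see [ 0.5913 -0.1767] [652.5 273.7] 66.9
hit False z 0.0017 w 0.0182 f 26.503314077854156 F [-1.1  0.2  4.1]
lifted w 0.0181 f 26.02166712284088 t 23.1333
over w 0.0179
down True [ 0.629  -0.003   0.0057] [-1.7 -0.5  5.7]
t 26.9167
see [0.4413 0.0044] [55.6 48.1] 7.6
see [ 0.4505 -0.1033] [649.1 299.7] 10.9
doubt
see [0.3629 0.2724] [27.2 26.6] 60.0
see [0.4412 0.2802] [125.4  64.8] 58.2
```

View pics/single.png

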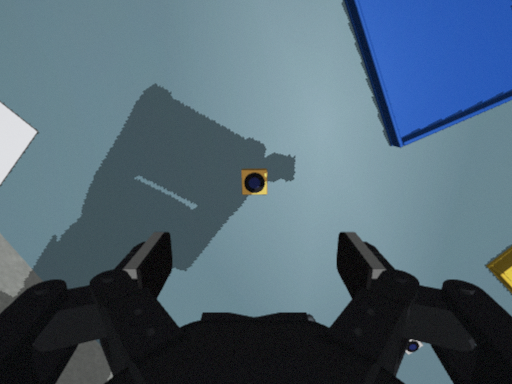

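The single camera is square-on at (255,182), measuring 27 x 27 mm at yaw 60°. I'll do it now and look at the dual camera's picture.

```bash
python3 - <<'E'
from h import *
do([.363,.2724],60,.009,(27,26),.002,"blue",-.035,"single2")
E
```

```text
see [0.363  0.2721] [28.2 26.7] 59.9
see [0.4413 0.2794] [120.2  64.5] 51.9
hit False z 0.0022 w 0.0249 f 25.52922785282135 F [-1.7 -0.5  4.9]
lifted w 0.0253 f 24.961328208446503 t 32.4
over w 0.025
down True [0.5716 0.2701 0.0063] [-1.6 -0.4  7.3]
t 35.9
```

View pics/dual.png

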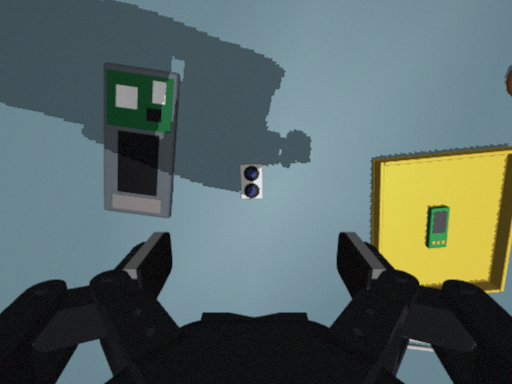

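The dual camera is clear at x 240–263, y 165–198, aligned with the tool, and only its shadow confused the mask. The speaker lies flat in the yellow tray at (438,227). I'll cast those corners onto the top plane.

```bash
python3 - <<'E'
from h import *
xy=np.array([.426,.009]); y=over(xy,np.radians(-79)); s=bot.observe(); C=cam("wrist",s)
c,sz,a=rect(cast([[240,165],[263,165],[263,198],[240,198]],.009,C)); print(y,c,sz,np.degrees(a))
assert abs(sz[0]-36)<5 and abs(sz[1]-22)<4 and np.linalg.norm(c-xy)<.006
s=pick(c,a,.002)
if abs(s["grip_width"]-.0215)<.0025:
    lift(c); place("blue",.033,s["eef_pos"][2])
    xy=[.5,.2]; bot.reach([.40,.25,.30],quat(pose_yaw([.40,.25],.3,np.radians(90))))
    a=[eyes.snapshot(n)[0] for n in("top","side","wrist")]
    b=cv2.resize(a[0][120:290,90:420],(800,412)); cv2.imwrite("pics/f1.png",b[:,:,::-1])
    cv2.imwrite("pics/f2.png",a[1][:,:,::-1])
E
```

```text
1.7627825445142729 [0.42367871 0.00791597] (34.523372650146484, 23.738475799560547) -79.04844760894775
hit False z 0.0022 w 0.0211 f 26.48452341556549 F [-1.7 -0.5  5. ]
lifted w 0.021 f 25.89833915233612 t 40.1
over w 0.0208
down True [0.5782 0.3379 0.0063] [-2.2 -0.9  7.3]
t 44.15
```

View pics/f1.png

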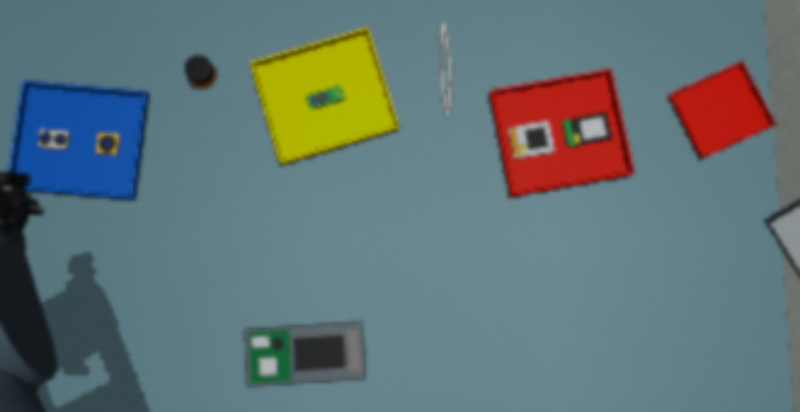

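View pics/f2.png

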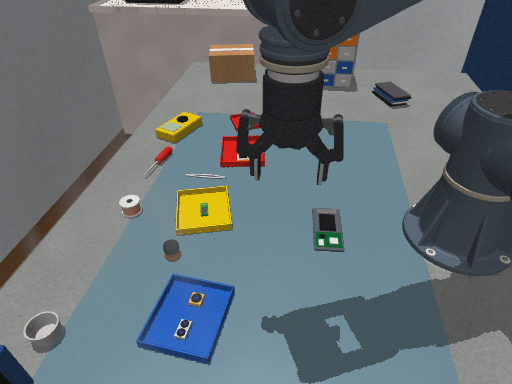

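In the final views, all five parts lie flat in the right trays: cameras at crop (53,138) and (107,143), speaker at (325,97), batteries at (532,138) and (587,130). The jar and tweezers haven't moved, and the arm is clear.

```bash
python3 -c "
from bench import order
print(order.job_done())"
```

```text
the job is handed in; nothing more can be done
None
```

The job is handed in after about 45 s of robot time: batteries in the larger red tray first, then the speaker in yellow and the cameras in blue, all flat in the final pictures, with the flux jar and tweezers left where they were.

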